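# Lift a flanged sample tube out of a photoreactor with gap-marked sprung tweezers

## Robot

A 6-joint arm with a two-finger parallel gripper is mounted at the origin on the work surface. World frame = base frame: x ahead of the robot, y to its left, z up, the work surface at z = 0. Lengths are in mm, angles in rad, forces in N, time in s.
With the tool pointing down it reaches from about 275 to 1000 mm from the base axis. Payload 8.4 kg.
Tool frame: the origin (TCP) lies midway between the tips of the shut fingers; the grasp point (between the pads) lies 19 mm behind it; z points along the fingers, y is the direction in which the jaws open and shut (so a half turn about z gives the same grasp; the last joint's range is limited). The gripper opens to 85 mm and grips with 20 to 120 N. Pads are 22 mm wide; open, the fingers measure 114 mm over their backs; the gripper's body (76 mm by 85 mm) begins 54 mm behind the grasp point. The pads swing forward as they close: fully open they stand 13 mm farther back than shut.
Start: joints at [1.147, 0.353, 1.633, -0, 1.155, -0.002], TCP at [255.876, 570.224, 231.281] pointing down, gripper open.
Joint ranges: [-2.63, 2.63], [-0.92, 2.1], [0.06, 2.66], [-1.3, 4.44], [0, 2.69], [-3.02, 3.02]. Speed limits (rad/s): [2.22, 2.22, 2.79, 3.14, 3.14, 3.14].

## Interface

Orientations are given as [roll, pitch, yaw] about the fixed x, y, z axes, in that order (R = Rz(yaw) Ry(pitch) Rx(roll)).
In Python, from rig import r gives the robot as it stands. The module is installed in compiled form; this text tells all that it offers.
- The arm moves only by the tool drive_tool, never from a script. Its argument "moves" is a list of rows, each a list of 3 entries, a list of its own where there are three numbers: the closure, from 0 (fully open) to 1 (shut), then the shift along the tool's x, y, z in cm, then the turn about the tool's z in degrees. In form: [[claw, [dx, dy, dz], roll], ...]. A call has 1 to 12 rows; each row is the pose to reach, as a shift and turn from the pose measured when the call began, along the tool's axes at that moment; what a row does not reach only later rows make up. A row lasts 1/8 s, in which the tool goes at most 62.5 mm and 10.7 degrees, less where a joint would pass 70% of its speed; a pose out of reach is approached as far as the arm can. A call with a gripper value outside its range is refused whole. The fingers move at their own pace and stop on an object; "grip_force" is the grip in N (left out, the last holds). Time passes only in rows, so rows that repeat a pose let the fingers close. It gives the time, the measured TCP pose, the force and the opening at its end, in the units of the state.
- r.sense(): the state, without advancing time (a new reading comes with each control period).
- r.grab_frame(name): name is "scene" or "side" or "wrist"; returns a dict with "color" (420x560x3 uint8, red, green, blue), "fx", "fy", "cx", "cy" (pixels), "pose" (4x4, takes a point from camera to world coordinates); the wrist camera has in their place "hand_eye" (4x4, takes a point from camera to tool coordinates, whose origin is the TCP and whose axes are the flange's). Camera axes: x right, y up, looking along -z (the intrinsics and any distortion apply to the point x, -y, -z); pixel columns grow to the right and rows downward; lengths in mm; the calibration is good to about 2 mm. A picture is of the moment at which its call begins: read the wrist's pose just before it. There is no depth.
- r.sign_off(): hands the job in, once; it reports no verdict.
Trained networks look in the newest picture that a camera, given by its name, has taken for a name from the list of things; names that differ only in an ending like _2 or _b are one class to them, and where a whole thing is asked for, a point or a joint stands for the part that bears it (a point fixed in the world has none). Each returns a list of dicts, best first, with "score" (0 to 1); they miss things now and then, are a little off and sometimes report something else, mostly with a low value. They report only what shows in the picture. A call takes as long as a camera call. They do not tell look-alikes from the thing itself.
- r.outline_of(thing, camera): "mask" (420x560 bool, what is visible of it) and "at" ([column, row] in pixels, amid what is visible of it).
- r.spot_point(thing, camera): "at" ([column, row] in pixels: a listed point, or the origin of a listed thing).
The state is a dict: "clock": time; "qpos": joint angles; "qvel": joint speeds; "joint_efforts": joint torques, N m; "eef_pos": TCP position; "tcp_rot": TCP orientation; "contact_force": force on the tool from outside, world axes, zero at the start; "wrist_torque": the same for the moment, N m; "opening": opening from 0.0 (shut) to 1.0 (fully open).
Only numpy, scipy, OpenCV 4.12 (cv2) and the standard library are available. Lean on these libraries where they do the work, as an engineer would, in place of code of your own. Each camera call takes 0.05 s, during which the arm holds its last target.

## Task

Take the sprung claw tweezers from the black round rest, lower them open over the orange flange of the sample tube in the reactor, squeeze until the black pointer is in the green band (tip gap 17 mm) but never in the red, and lift the tube out hanging by its flange on the two claws. Carry it over the middle of the blue dish and finish while holding it there, hanging upright and still with its lower end clear above the dish by a few centimetres (at most about 10), the pointer still in the green. Do not touch the tube with the gripper itself, and leave the other things on the bench where they are.

Things in the scene. Friction and masses are not known exactly. Their poses are not given: they have to be found in the camera images.
- tweezers_grip (a point): Steel sprung tweezers, loose, 102 mm tall, 0.14 kg, standing claws down on the rest. Point midway between the grip paddles, 67 mm above the underside. z up; y = closing line. Paddles: upright plates 26 mm wide in x, 42 to 92 mm above the underside, blue patch outside; pinch both from outside along y. Width over them: 54 mm minus squeeze (27 at the mark). Only thin leaves above.
- claw_mid (a point): Midway between the claws at their underside when unsqueezed. Each arm ends in an inward ledge 34 mm long in x, 4 mm thick, 9 mm deep, with 3 mm lips at its ends (30 mm apart). Above the ledges 34 mm headroom, arms 62 mm minus squeeze apart. 70 mm over all. The arms stay parallel; between pads that close equally the gap's middle stays at the pads' middle.
- squeeze (a joint): Squeeze of the tweezers, m: tip gap = 44 mm minus this; 0 = free, 0.034 = stop. Shown by a black pointer on white scales 38 to 46 mm above the underside, front and back. Green band 0.0245 to 0.0295, middle 0.027 (gap 17 mm); red from 0.031 (gap under 13 mm). Spring pushes the arms apart: 6 N free, 0.25 N more per mm (13 N at the mark); they spring open if let go.
- rest: Fixed round black rubber pad, 84 mm across, 4 mm thick, on which the tweezers stand. Origin at the centre of its underside, on the bench.
- cell_center (a point): Loose sample tube standing upright in the reactor's port: amber stem 11 mm across and 60 mm long, then an orange flange 28 mm across and 4 mm thick, and on it an orange stub 12 mm across and 8 mm tall; 72 mm in all, 0.04 kg. The point is on its axis, 36 mm above its lower end; the flange's underside is 24 mm above the point. z points along the tube, up.
- reactor: Fixed round steel reactor; origin on the bench on its axis. Flange 130 mm across, top at 110 mm (bolts to 123); port ring 64 mm across, top at 144 mm, with a bore 13 mm wide, 30 mm deep, holding the tube (lower end at 114 mm, flange underside at 174 mm, 30 mm above the ring). Two black-knobbed valves reach 127 mm out on the far side, 99 mm high; a pipe stub 85 mm on the robot's side.
- dish: Fixed round blue dish, 96 mm across at the rim, 16 mm tall, inner floor 4 mm above the bench. Origin at the centre of its underside.
- amber_bottle_mid (a point): Bystander, to be left alone: brown glass bottle, 44 mm across, 85 mm tall. The point is half-way up.
- salt_jar_mid (a point): Bystander, to be left alone: clear jar with blue cap, 42 mm across, 50 mm tall. The point is half-way up.
- wrench_mid (a point): Bystander, to be left alone: steel wrench lying flat, 150 mm long. The point is half-way up.
- gasket_mid (a point): Bystander, to be left alone: copper ring gasket, 56 mm across, 8 mm thick. The point is half-way up.
- bolt_mid (a point): Bystander, to be left alone: steel bolt standing on its head, 26 mm across, 45 mm tall. The point is half-way up.
- steel_cup_mid (a point): Bystander, to be left alone: bright metal cup, 52 mm across, 55 mm tall. The point is half-way up.
Things that resemble listed ones, but are neither listed nor needed, are in the scene too. There is more than one size of the part that bears tweezers_grip; the job needs the largest.

How it is judged:
By the outcome, as a careful person would: the job done as asked, in the order asked, and still so for the second after the job is handed in, while the arm keeps its last pose, push and grip.
It also fails if it takes over 51 s, if anything falls off the work surface, if the arm or the gripper's body presses on something with over 40 N, if the wrist force passes 120 N, or if a joint passes its speed limit or range.

## Working session

There is one attempt and no reset: what is moved stays moved. The work goes in short steps, Python scripts to look and compute and a tool call to move; the robot and the scene stay as the last step left them, time stands still between calls to the robot, and variables do not carry over. Pictures are saved under pics/ and viewed, and the job is handed in when it is done.

Besides the shell and the picture viewer there is one more tool, called after "Call:" as name(argument=value, ...), one argument or row to a line, values as JSON. drive_tool: Moves the arm, as the interface text tells. Its arguments: {"type":"object","properties":{"moves":{"type":"array"},"grip_force":{"type":"number"}},"required":["moves"]}

```bash
mkdir -p pics
cat > h.py <<'E'
from rig import r
import numpy as np, cv2
def save(n,cam):
    f=r.grab_frame(cam); cv2.imwrite(f'pics/{n}.png',cv2.cvtColor(f['color'],cv2.COLOR_RGB2BGR)); return f
E
python3 - <<'E'
from h import *
print(r.sense())
for c in('scene','side','wrist'):
    f=save(c+'0',c); print({k:(v if k!='color' else 0) for k,v in f.items()})
    for t in ['tweezers_grip','claw_mid','rest','cell_center','reactor','dish']:
        print(c,t,[(np.round(d['at']).tolist(),round(d['score'],2)) for d in r.spot_point(t,c)])
E
```

```text
{'clock': 0.0, 'qpos': array([ 1.14660485e+00,  3.53653778e-01,  1.63415748e+00, -1.22979138e-06,
        1.15518887e+00, -2.37652972e-03]), 'qvel': array([-0.00029717, -0.00034266,  0.00129769,  0.00148216,  0.00079759,
        0.00170843]), 'joint_efforts': array([ 6.05377465e-06, -6.05241108e+01, -3.42066765e+01,  4.01804550e-05,
        9.31218354e-03,  7.88691608e-06]), 'eef_pos': array([255.67228658, 569.77943399, 230.5481756 ]), 'tcp_rot': array([-3.14018519e+00, -2.22048749e-06,  2.71977820e+00]), 'contact_force': array([-0.59025892,  0.08277763,  0.17244338]), 'wrist_torque': array([0.00771574, 0.02366899, 0.0109207 ]), 'opening': 1.0035902553220823}
{'color': 0, 'fx': 501.2415700291575, 'fy': 501.2415700291575, 'cx': 270.23321577308354, 'cy': 208.91914840317207, 'pose': array([[-8.81561634e-01, -2.92756105e-01,  3.70328163e-01,
         9.40496766e+02],
       [ 4.72065290e-01, -5.49786197e-01,  6.89122267e-01,
         6.23728828e+02],
       [ 1.85656084e-03,  7.82322824e-01,  6.22870414e-01,
         6.82344446e+02],
       [ 0.00000000e+00,  0.00000000e+00,  0.00000000e
[... 1090 characters left out ...]
.58)]
side cell_center [([265.0, 132.0], 0.43), ([267.0, 185.0], 0.18)]
side reactor [([267.0, 187.0], 0.94)]
side dish []
{'color': 0, 'fx': 348.77205531096314, 'fy': 348.77205531096314, 'cx': 278.31105241043775, 'cy': 206.13956597005256, 'hand_eye': array([[ 2.59676582e-04,  9.64873498e-01,  2.62714800e-01,
         6.82935123e+01],
       [ 9.99998915e-01, -6.31586716e-04,  1.33119635e-03,
        -5.66030071e-02],
       [ 1.45036326e-03,  2.62714169e-01, -9.64872614e-01,
        -1.42949882e+02],
       [ 0.00000000e+00,  0.00000000e+00,  0.00000000e+00,
         1.00000000e+00]])}
wrist tweezers_grip []
wrist claw_mid []
wrist rest []
wrist cell_center []
wrist reactor []
wrist dish []
```

View pics/scene0.png

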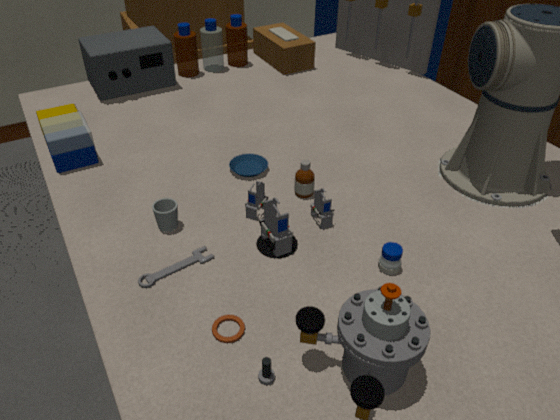

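View pics/side0.png

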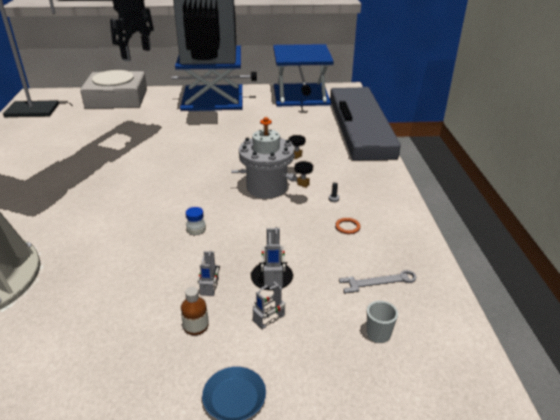

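View pics/wrist0.png

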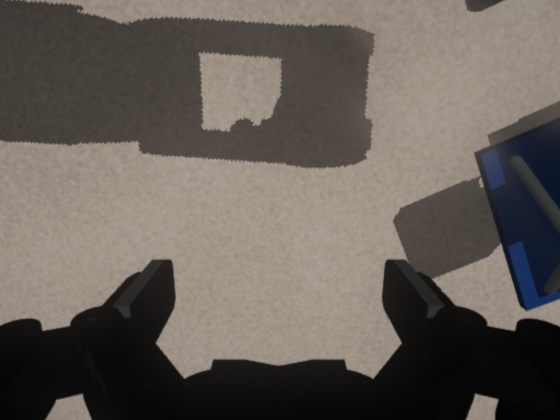

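The target tweezers are the biggest pair, on the black rest: scene (277,218), side (273,247). The dish is at scene (248,166), side (235,393). The tube is at scene (390,293), side (266,125). Next I triangulate and zoom in.

```bash
cat >> h.py <<'E'
from scipy.optimize import least_squares
def ray(f,uv,pose=None):
    P=f['pose'] if pose is None else pose
    d=np.array([(uv[0]-f['cx'])/f['fx'],-(uv[1]-f['cy'])/f['fy'],-1.]); d/=np.linalg.norm(d)
    return P[:3,3],P[:3,:3]@d
def tri(rays):
    A=sum(np.eye(3)-np.outer(d,d) for o,d in rays); b=sum((np.eye(3)-np.outer(d,d))@o for o,d in rays)
    p=np.linalg.solve(A,b); return p,[np.linalg.norm((np.eye(3)-np.outer(d,d))@(p-o)) for o,d in rays]
def onz(o,d,z): return o+d*(z-o[2])/d[2]
def proj(f,p,pose=None):
    P=f['pose'] if pose is None else pose
    q=P[:3,:3].T@(np.asarray(p,float)-P[:3,3]); return np.array([f['cx']+f['fx']*q[0]/-q[2], f['cy']-f['fy']*q[1]/-q[2]])
def cen(m): 
    ys,xs=np.nonzero(m); return [xs.min(),xs.max(),ys.min(),ys.max(),len(xs)]
E
python3 - <<'E'
from h import *
fs=r.grab_frame('scene'); fd=r.grab_frame('side')
out={}
for c,f in(('scene',fs),('side',fd)):
    for t in ['tweezers_grip','claw_mid','rest','cell_center','reactor','dish','amber_bottle_mid','salt_jar_mid','wrench_mid','gasket_mid','bolt_mid','steel_cup_mid']:
        L=r.spot_point(t,c); out[c,t]=[d['at'] for d in L]
        print(c,t,[(np.round(d['at'],1).tolist(),round(d['score'],2)) for d in L])
def P(t,a,b): 
    p,e=tri([ray(fs,a),ray(fd,b)]); print(t,p.round(1),np.round(e,1))
def near(c,t,uv):
    L=out[c,t]; return min(L,key=lambda a:np.hypot(*(np.array(a)-uv))) if L else None
for t,a,b in [('tweezers_grip',(277,218),(273,247)),('claw_mid',(277,243),(273,274)),('rest',(278,243),(272,277)),('cell_center',(387,304),(265,132)),('reactor',(372,364),(267,187))]:
    x,y=near('scene',t,a),near('side',t,b)
    if x is not None and y is not None: P(t,x,y)
for t in ['dish','amber_bottle_mid','salt_jar_mid','wrench_mid','gasket_mid','bolt_mid','steel_cup_mid']:
    for c,f in(('scene',fs),('side',fd)):
        for a in out[c,t]: print(t,c,onz(*ray(f,a),dict(dish=0,amber_bottle_mid=42,salt_jar_mid=25,bolt_mid=22,steel_cup_mid=27).get(t,4)).round(0))
for n,f,(x,y) in(('zs',fs,(277,215)),('zd',fd,(260,270)),('zt',fd,(266,150)),('zst',fs,(390,310))):
    im=f['color'][y-45:y+45,x-60:x+60]; cv2.imwrite(f'pics/{n}.png',cv2.cvtColor(cv2.resize(im,None,fx=5,fy=5,interpolation=cv2.INTER_CUBIC),cv2.COLOR_RGB2BGR))
E
```

```text
scene tweezers_grip [([323.6, 200.8], 0.95), ([257.0, 189.6], 0.74), ([275.4, 219.2], 0.65)]
scene claw_mid [([254.8, 205.9], 0.93), ([274.5, 240.7], 0.85), ([322.2, 220.5], 0.78)]
scene rest [([276.9, 244.0], 0.77), ([174.0, 268.7], 0.57)]
scene cell_center [([391.3, 302.4], 0.93)]
scene reactor [([374.4, 366.4], 0.9)]
scene dish [([246.5, 169.4], 0.83)]
scene amber_bottle_mid [([304.5, 180.2], 0.8)]
scene salt_jar_mid [([389.0, 258.2], 0.88)]
scene wrench_mid []
scene gasket_mid [([224.6, 328.1], 0.72)]
scene bolt_mid [([263.9, 368.5], 0.81)]
scene steel_cup_mid [([164.7, 212.9], 0.69)]
side tweezers_grip [([269.8, 295.0], 0.8), ([206.2, 265.8], 0.69), ([273.8, 246.3], 0.63)]
side claw_mid [([270.7, 276.1], 0.83), ([207.3, 284.2], 0.72)]
side rest [([270.6, 275.2], 0.9), ([231.0, 400.3], 0.58)]
side cell_center [([380.7, 323.0], 0.68), ([266.1, 129.6], 0.42)]
side reactor [([273.8, 248.4], 0.74), ([230.4, 401.5], 0.56)]
side dish [([231.3, 402.4], 0.77), ([262.1, 129.5], 0.64)]
side amber_bottle_mid [([195.2, 311.5], 0.87)]
side salt_jar_mid [([193.9, 219.2], 0.84)]
side wrench_mid [([381.4, 280.2], 0.83)]
side gasket_mid [([347.4, 223.3], 0.8)]
side bolt_mid [([335.1, 192.8], 0.42)]
side steel_cup_mid [([381.0, 322.7], 0.76)]
tweezers_grip [580.6 -21.1  70.2] [2. 2.]
claw_mid [575.  -31.3   4.9] [3.3 3.3]
rest [574.4 -24.1   1.1] [2.5 2.5]
cell_center [578.3 300.1 156.1] [0.1 0.1]
reactor [ 556.4  232.7 -117.3] [38.4 38.4]
dish scene [ 513. -294.    0.]
dish side [ 501. -298.    0.]
dish side [577. 628.   0.]
amber_bottle_mid scene [ 445. -139.   42.]
amber_bottle_mid side [ 440. -150.   42.]
salt_jar_mid scene [423. 132.  25.]
salt_jar_mid side [414. 140.  25.]
wrench_mid side [783. -53.   4.]
gasket_mid scene [756. 120.   4.]
gasket_mid side [750. 134.   4.]
bolt_mid scene [739. 230.  22.]
bolt_mid side [736. 232.  22.]
steel_cup_mid scene [ 751. -193.   27.]
steel_cup_mid side [ 750. -181.   27.]
```

View pics/zs.png

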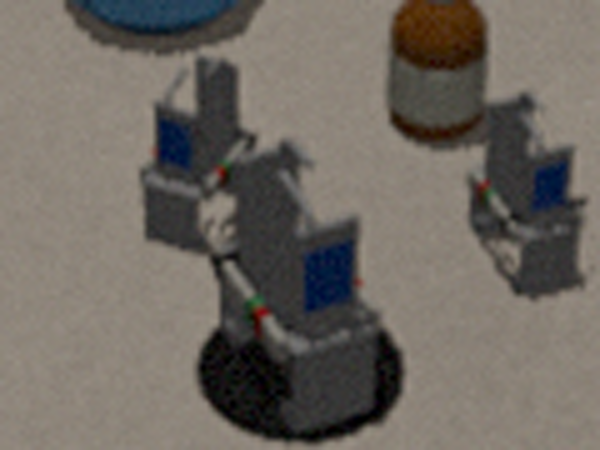

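View pics/zd.png

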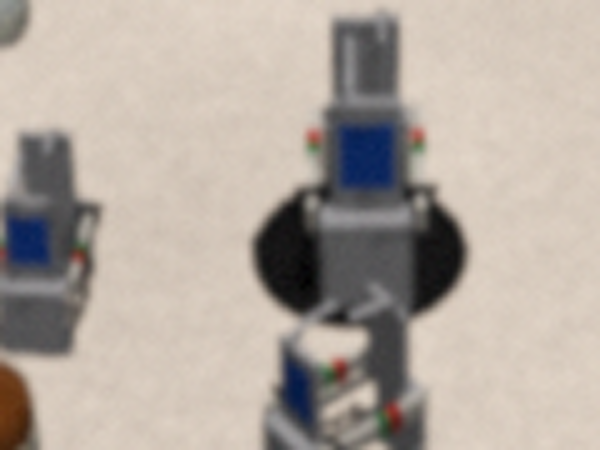

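```bash
cat >> h.py <<'E'
from scipy.spatial.transform import Rotation as Ro
def tool(s=None):
    s=s or r.sense(); return np.array(s['eef_pos']),Ro.from_euler('xyz',s['tcp_rot']).as_matrix()
def plan(p,yaw=None,s=None):
    s=s or r.sense(); e,R=tool(s); d=R.T@(np.array(p)-e)/10
    roll=None
    if yaw is not None:
        roll=-np.degrees((yaw-s['tcp_rot'][2]+np.pi)%(2*np.pi)-np.pi)
    print('plan cm',d.round(2),'roll',roll, 'len',np.linalg.norm(d))
def wpose(f,s):
    e,R=tool(s); T=np.eye(4); T[:3,:3]=R; T[:3,3]=e; return T@f['hand_eye']
E
python3 - <<'E'
from h import *
plan([580,-24,215],3.09)
fs=r.grab_frame('scene'); fd=r.grab_frame('side')
print(tri([ray(fs,(257,189.6)),ray(fd,(269.8,295))]),tri([ray(fs,(323.6,200.8)),ray(fd,(206,266))]))
E
```

```text
plan cm [-53.9  -40.94   1.63] roll -21.21121690159288 len 67.7068291441968
(array([ 564.84038985, -136.16139162,   59.11942678]), [np.float64(1.0150046649754751), np.float64(1.0150046649753568)]) (array([453.88377956, -46.88469024,  51.02797979]), [np.float64(1.0858529833467303), np.float64(1.0858529833468409)])
```

Call:
drive_tool(
  moves=[
    [0,[-5,-3.8,0.15],-4],
    [0,[-10,-7.6,0.3],-8],
    [0,[-15,-11.4,0.5],-12],
    [0,[-20,-15.2,0.6],-16],
    [0,[-25,-19,0.8],-20],
    [0,[-30,-22.8,0.9],-21.2],
    [0,[-35,-26.6,1.1],-21.2],
    [0,[-40,-30.4,1.2],-21.2],
    [0,[-45,-34.2,1.4],-21.2],
    [0,[-50,-38,1.5],-21.2],
    [0,[-53.9,-40.9,1.6],-21.2],
    [0,[-53.9,-40.9,1.6],-21.2],
  ],
  grip_force=30,
)

```text
clock: 3.95
eef_pos: [581.6, -26.7, 215.1]
tcp_rot: [-3.141, 0.001, 3.086]
contact_force: [-0.5, 1.0, 0.2]
opening: 0.998
```

Run:
```python
from h import *
s=r.sense(); print(s['clock'],s['eef_pos'],s['tcp_rot'],s['qpos'])
f=save('w1','wrist'); T=wpose(f,s)
for t,z in [('tweezers_grip',71),('claw_mid',4),('rest',0)]:
    for d in r.spot_point(t,'wrist'): print(t,d['at'],d['score'],onz(*ray(f,d['at'],T),z).round(1))
f=save('s1','scene')
for d in r.spot_point('cell_center','scene'):print(d)
```

```text
3.95 [581.6204961  -26.70724035 215.12195394] [-3.14101789e+00  8.23203334e-04  3.08607302e+00] [-4.81208509e-02  3.02735851e-01  1.74392677e+00 -6.53708458e-04
  1.09411119e+00 -1.56309760e+00]
tweezers_grip [244.7, 35.6] 0.86 [457.3 -45.   71. ]
tweezers_grip [276.1, 188.3] 0.57 [575.9 -28.1  71. ]
tweezers_grip [155.8, 175.3] 0.56 [ 559.4 -127.6   71. ]
tweezers_grip [262.5, 345.9] 0.39 [729.2 -49.9  71. ]
tweezers_grip [120.2, 20.4] 0.24 [ 441.8 -136.8   71. ]
claw_mid [250.5, 49.0] 0.89 [456.  -45.8   4. ]
claw_mid [170.1, 165.1] 0.67 [ 560.4 -136.     4. ]
rest [277.6, 173.0] 0.6 [575.3 -27.    0. ]
{'at': [273.0, 242.1], 'score': 0.58}
{'at': [388.6, 304.7], 'score': 0.57}
```

View pics/w1.png

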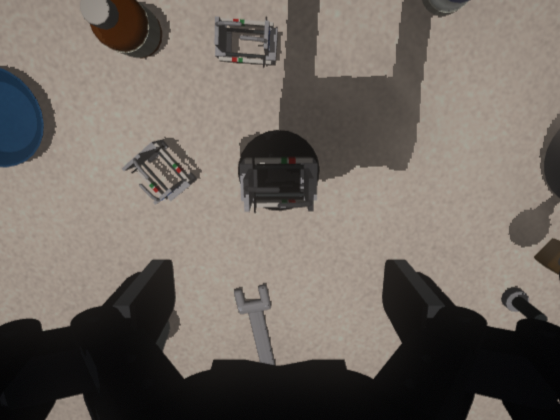

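Run:
```python
import cv2
im=cv2.imread('pics/w1.png')[115:225,210:350]
cv2.imwrite('pics/w1z.png',cv2.resize(im,None,fx=5.5,fy=5.4,interpolation=cv2.INTER_CUBIC))
```

```text
(no output)
```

View pics/w1z.png

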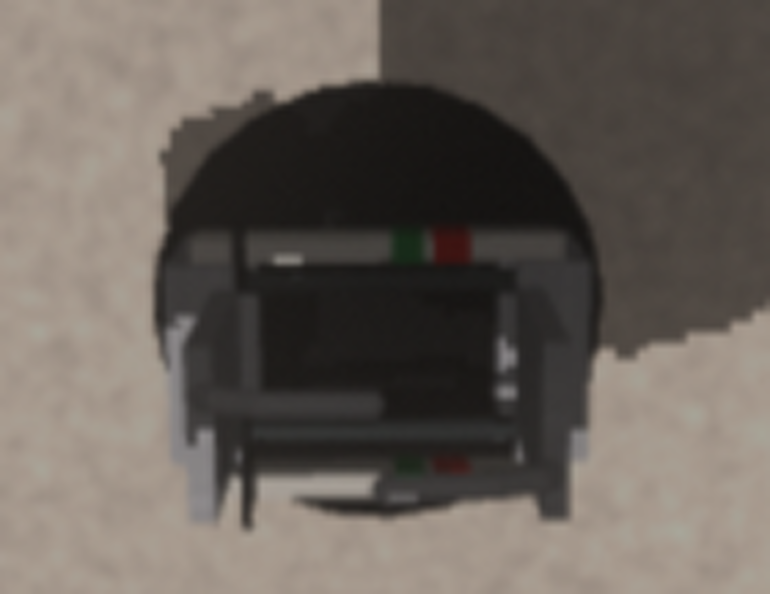

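Run:
```python
from h import *
s=r.sense(); f=r.grab_frame('wrist'); T=wpose(f,s)
a=onz(*ray(f,(278.8,160.6),T),46); b=onz(*ray(f,(278.8,201.3),T),46)
print(a,b,(a+b)/2)
for v in ((210+165/5.5),(210+590/5.5)): print(onz(*ray(f,(v,165),T),42))
# project model paddle top corners
c=(a+b)/2; R=tool(s)[1]
for x in(-13,13):
  for y in(-27,27): 
    q=proj(f,[c[0],c[1],96]+R@np.array([x,y,0]),T); print(x,y,(q-[210,115])*[5.5,5.4])
plan([c[0],c[1],215])
```

```text
[554.19544301 -20.49629429  46.        ] [591.80453771 -22.36754422  46.        ] [572.99999036 -21.43191926  46.        ]
[556.98112344 -56.01651579  42.        ]
[560.49336421  14.26824646  42.        ]
-13 -27 [188.53127558 512.82608642]
-13 27 [568.4290462  513.03850267]
13 -27 [183.77989317 335.62786662]
13 27 [573.42094726 335.80748504]
plan cm [0.69 0.07 0.05] roll None len 0.6954563895537916
```

Run:
```python
from h import *
s=r.sense(); f=save('w2','wrist'); print(s['eef_pos'],s['qvel'],s['tcp_rot'])
im=cv2.imread('pics/w2.png')[115:225,210:350]
cv2.imwrite('pics/w2z.png',cv2.resize(im,None,fx=5.5,fy=5.4,interpolation=cv2.INTER_CUBIC))
```

```text
[579.85680541 -22.49200923 215.4756633 ] [-0.00192078  0.00269009 -0.00081234 -0.00074609 -0.00189633 -0.00109764] [3.14147916e+00 1.21694966e-04 3.09135756e+00]
```

View pics/w2z.png

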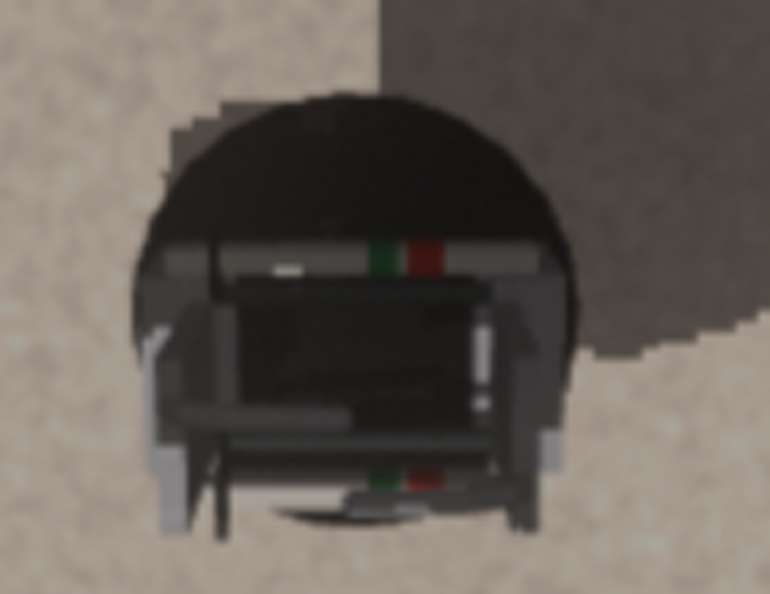

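```bash
cat > m.py <<'E'
from h import *
s=r.sense(); f=r.grab_frame('wrist'); T=wpose(f,s); R=tool(s)[1]
def fit(c,yaw=0):
    out=[]
    Rz=Ro.from_euler('z',yaw).as_matrix()
    for x,y,z in [(19,0,46),(-19,0,46),(0,-35,46),(0,35,46),(-13,-27,96),(-13,27,96)]:
        q=proj(f,[c[0],c[1],z]+Rz@R@np.array([x,y,0.]),T); out.append((q-[210,115])*[5.5,5.4])
    return np.array(out)
c0=[573,-26]
for c in ([573,-26],[575,-26],[573,-24]): print(c,fit(c).round(0).tolist())
a=onz(*ray(f,(210+350.5/5.5,115+258/5.4),T),46); b=onz(*ray(f,(210+350.5/5.5,115+480/5.4),T),46); print(a,b,(a+b)/2)
plan([(a+b)[0]/2,a[1]/2+b[1]/2,215])
E
python3 m.py
```

```text
[573, -26] [[351.0, 246.0], [352.0, 467.0], [140.0, 358.0], [563.0, 358.0], [158.0, 513.0], [537.0, 513.0]]
[575, -26] [[352.0, 258.0], [353.0, 479.0], [141.0, 370.0], [564.0, 370.0], [159.0, 526.0], [538.0, 527.0]]
[573, -24] [[364.0, 245.0], [364.0, 467.0], [152.0, 357.0], [575.0, 358.0], [172.0, 513.0], [551.0, 513.0]]
[556.08914206 -25.30955656  46.        ] [594.21970036 -27.35387307  46.        ] [575.15442121 -26.33171482  46.        ]
plan cm [ 0.47 -0.38  0.05] roll None len 0.604459556298293
```

Call:
drive_tool(
  moves=[
    [0,[0.45,-0.38,2],0],
    [0,[0.45,-0.38,5],0],
    [0,[0.45,-0.38,8],0],
    [0,[0.45,-0.38,11],0],
    [0,[0.45,-0.38,13],0],
    [0,[0.45,-0.38,15],0],
    [0,[0.45,-0.38,16],0],
    [0,[0.45,-0.38,16.4],0],
    [0,[0.45,-0.38,16.4],0],
    [0,[0.45,-0.38,16.4],0],
  ],
)

```text
clock: 5.65
eef_pos: [575.8, -26.3, 52.2]
tcp_rot: [3.142, 0.001, 3.091]
contact_force: [-0.0, 0.5, -0.2]
opening: 1.004
```

Run:
```python
from h import *
f=save('w3','wrist'); save('d3','side');s=r.sense(); print(s['eef_pos'],s['contact_force'],s['tcp_rot'])
```

```text
[575.74770374 -26.35234327  52.08674559] [ 0.22994091 -0.17956266  0.32837848] [3.14153950e+00 1.21540475e-03 3.09105634e+00]
```

View pics/w3.png

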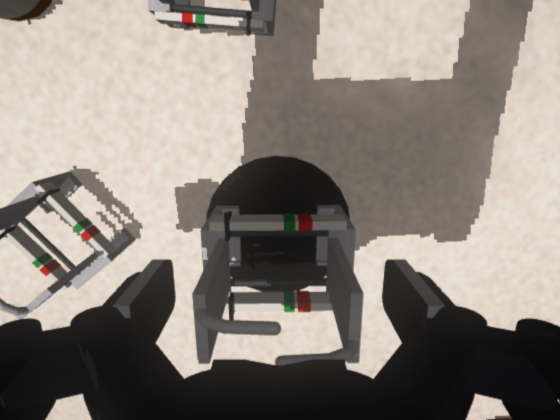

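View pics/d3.png

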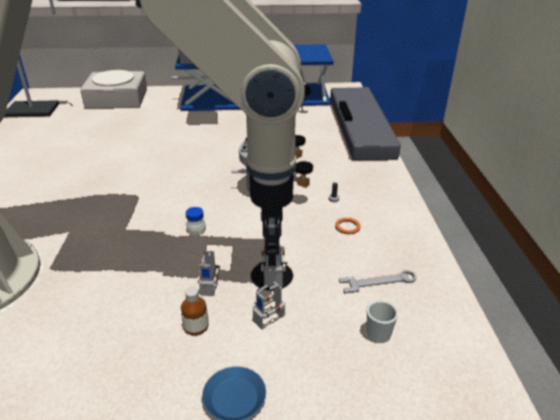

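Tweezers centred between the pads; pointer at (228,222), green at (290,222), red at (305,222). Close gently.

Call:
drive_tool(
  moves=[
    [0.2,[0,0,0],0],
    [0.3,[0,0,0],0],
    [0.36,[0,0,0],0],
    [0.4,[0,0,0],0],
    [0.42,[0,0,0],0],
    [0.42,[0,0,0],0],
    [0.42,[0,0,0],0],
  ],
)

```text
clock: 6.62
eef_pos: [576.2, -26.4, 52.8]
tcp_rot: [-3.142, 0.002, 3.091]
contact_force: [-2.2, 0.7, 6.9]
opening: 0.582
```

Run:
```python
from h import *
f=save('w4','wrist'); s=r.sense(); print(s['eef_pos'],s['contact_force'],s['opening'])
```

```text
[576.19079702 -26.44123906  52.76454716] [-1.36967331 -0.08601339  6.92603329] 0.5841651450572977
```

View pics/w4.png

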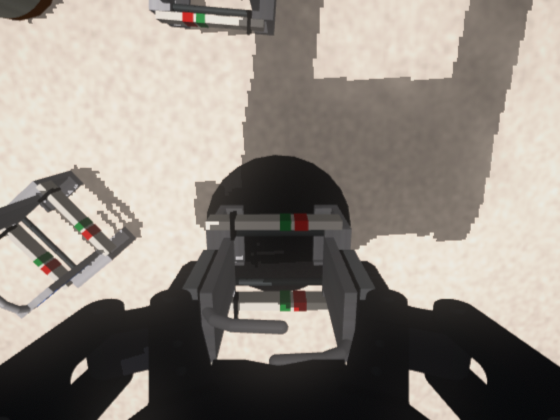

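Call:
drive_tool(
  moves=[
    [0.43,[0,0,-0.5],0],
    [0.43,[0,0,-1.5],0],
    [0.43,[0,0,-3.5],0],
    [0.43,[0,0,-6.5],0],
    [0.43,[0,0,-10],0],
    [0.43,[0,0,-14],0],
    [0.43,[0,0,-18],0],
    [0.43,[0,0,-21.5],0],
    [0.43,[0,0,-23],0],
    [0.43,[0,0,-23],0],
    [0.43,[0,0,-23],0],
  ],
)

```text
clock: 8.05
eef_pos: [574.8, -26.3, 281.1]
tcp_rot: [-3.142, -0.0, 3.091]
contact_force: [-0.5, -0.4, -1.9]
opening: 0.572
```

Run:
```python
from h import *
f=save('w5','wrist'); f2=save('d5','side'); s=r.sense(); print(s['eef_pos'],s['contact_force'],s['opening'])
fs=save('s5','scene')
for t in ['cell_center','reactor','tweezers_grip','claw_mid']:
  for c,F in(('scene',fs),('side',f2)):
    print(t,c,[(np.round(d['at'],1).tolist(),round(d['score'],2)) for d in r.spot_point(t,c)])
im=np.vstack([fs['color'][230:400,280:460],]); 
a=cv2.resize(fs['color'][260:340,330:440],None,fx=5,fy=5,interpolation=cv2.INTER_CUBIC)
cv2.imwrite('pics/s5z.png',a[:,:,::-1])
a=cv2.resize(f2['color'][100:180,210:320],None,fx=5,fy=5,interpolation=cv2.INTER_CUBIC)
cv2.imwrite('pics/d5z.png',a[:,:,::-1])
```

```text
[574.92914026 -26.36940244 281.12634781] [-0.45765582 -0.39939464 -1.37912225] 0.5657281558341677
cell_center scene [([390.3, 302.5], 0.94), ([226.6, 331.0], 0.42)]
cell_center side []
reactor scene [([372.2, 365.3], 0.64)]
reactor side [([267.7, 188.8], 0.76)]
tweezers_grip scene [([274.8, 108.4], 0.74), ([256.9, 189.2], 0.68), ([321.3, 203.8], 0.6)]
tweezers_grip side [([203.0, 268.6], 0.92), ([272.1, 136.9], 0.75), ([267.2, 295.5], 0.66)]
claw_mid scene [([319.2, 221.0], 0.83), ([253.9, 211.1], 0.72), ([275.5, 144.1], 0.64)]
claw_mid side [([206.5, 288.0], 0.96), ([266.8, 317.3], 0.63), ([271.2, 173.7], 0.58), ([349.4, 226.2], 0.45)]
```

View pics/w5.png

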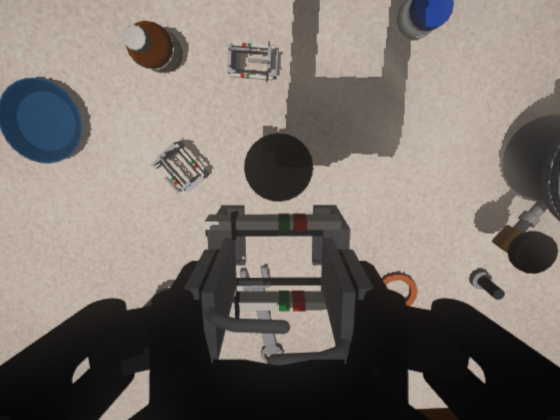

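View pics/d5.png

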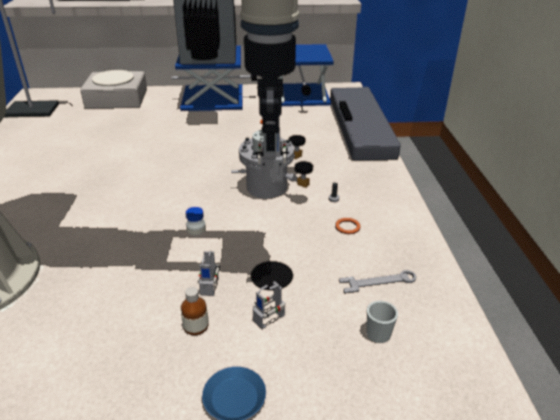

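View pics/s5z.png

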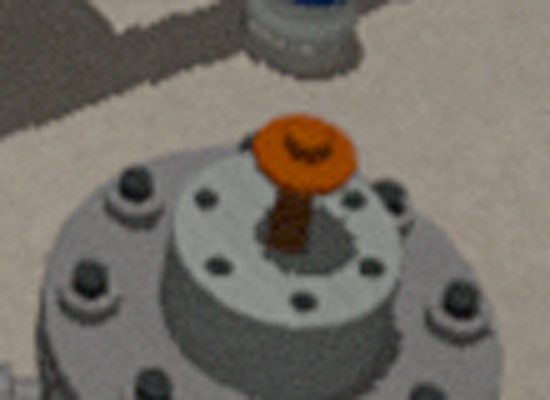

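View pics/d5z.png

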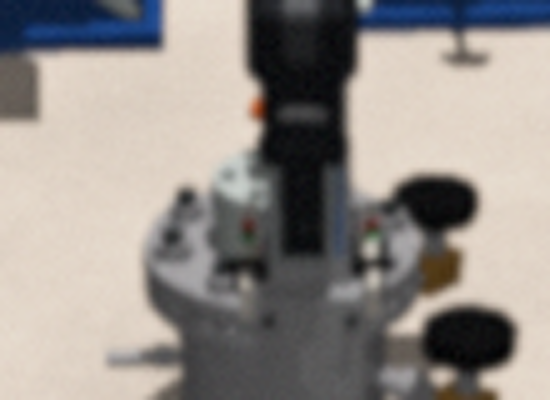

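Call:
drive_tool(
  moves=[
    [0.43,[-0.3,1.5,0],0],
    [0.43,[-1,5,0],0],
    [0.43,[-1.8,9,0],0],
    [0.43,[-2.6,13.5,0],0],
    [0.43,[-3.5,18,0],0],
    [0.43,[-4.4,22.5,0],0],
    [0.43,[-5.2,27,0],0],
    [0.43,[-6,30.5,0],0],
    [0.43,[-6.4,32.5,0],0],
    [0.43,[-6.4,33,0],0],
    [0.43,[-6.4,33,0],0],
    [0.43,[-6.4,33,0],0],
  ],
)

```text
clock: 10.1
eef_pos: [656.2, 298.7, 283.0]
tcp_rot: [-3.141, 0.002, 3.09]
contact_force: [0.1, 1.1, -1.1]
opening: 0.574
```

Run:
```python
from h import *
r.grab_frame('scene')
s=r.sense(); f=save('w6','wrist'); print(s['clock'],s['eef_pos'],s['qvel'].round(3),s['tcp_rot'],s['opening']); T=wpose(f,s)
def orange(im):
    hsv=cv2.cvtColor(im,cv2.COLOR_RGB2HSV); m=cv2.inRange(hsv,(5,200,120),(18,255,255))
    n,l,st,c=cv2.connectedComponentsWithStats(m); return [(st[i].tolist(),c[i].round(1).tolist()) for i in range(1,n) if st[i][4]>15]
for st,c in orange(f['color']): print(st,c,onz(*ray(f,c,T),178))
for d in r.spot_point('cell_center','wrist'): print(d,onz(*ray(f,d['at'],T),150))
for d in r.spot_point('reactor','wrist'): print(d,onz(*ray(f,d['at'],T),0))
fs=r.grab_frame('scene')
print(orange(fs['color'])); im=cv2.imread('pics/side0.png')[:,:,::-1]; print(orange(np.ascontiguousarray(im)))
im=cv2.imread('pics/scene0.png')[:,:,::-1]; print(orange(np.ascontiguousarray(im)))
```

```text
10.15 [656.28315317 298.77913854 283.10086893] [ 0.002  0.    -0.005  0.    -0.002  0.003] [-3.14135697e+00  2.10219844e-03  3.08995127e+00] 0.5732415383905783
[278, 92, 8, 12, 41] [282.1, 97.3] [579.34615737 305.59627976 178.        ]
{'at': [267.0, 91.3], 'score': 0.87} [573.48763996 294.76044139 150.        ]
{'at': [270.2, 100.6], 'score': 0.74} [576.16230508 293.43648937   0.        ]
[([393, 288, 8, 10, 46], [396.8, 293.5])]
[([262, 119, 9, 6, 35], [265.6, 121.3])]
[([381, 283, 20, 15, 168], [390.4, 290.2])]
```

View pics/w6.png

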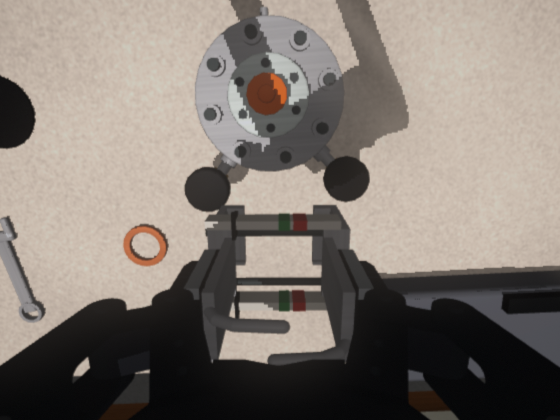

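Run:
```python
from h import *
s=r.sense(); f=r.grab_frame('wrist'); T=wpose(f,s)
hsv=cv2.cvtColor(f['color'],cv2.COLOR_RGB2HSV); m=cv2.inRange(hsv,(3,150,60),(20,255,255)); m[130:]=0
cs,_=cv2.findContours(m,cv2.RETR_EXTERNAL,cv2.CHAIN_APPROX_NONE); c=max(cs,key=cv2.contourArea)
(u,v),ax,an=cv2.fitEllipse(c); print(u,v,ax,onz(*ray(f,(u,v),T),178))
# reactor flange circle model overlay
for z,rad in((110,65),(144,32),(178,14)):
  for k in range(60):
    p=[578,298.5,z]+rad*np.array([np.cos(k/60*6.283),np.sin(k/60*6.283),0]); 
    p=[577+p[0]-578,295.5+p[1]-298.5,z]
    q=proj(f,p,T); cv2.circle(f['color'],(int(round(q[0]*1)),int(round(q[1]))),0,(0,255,0),-1)
a=cv2.resize(f['color'][0:190,170:370],None,fx=3,fy=3,interpolation=cv2.INTER_CUBIC)
cv2.imwrite('pics/w6z.png',a[:,:,::-1])
```

```text
265.7929382324219 93.18672943115234 (38.814117431640625, 39.68632507324219) [576.26926584 295.26252717 178.        ]
```

View pics/w6z.png

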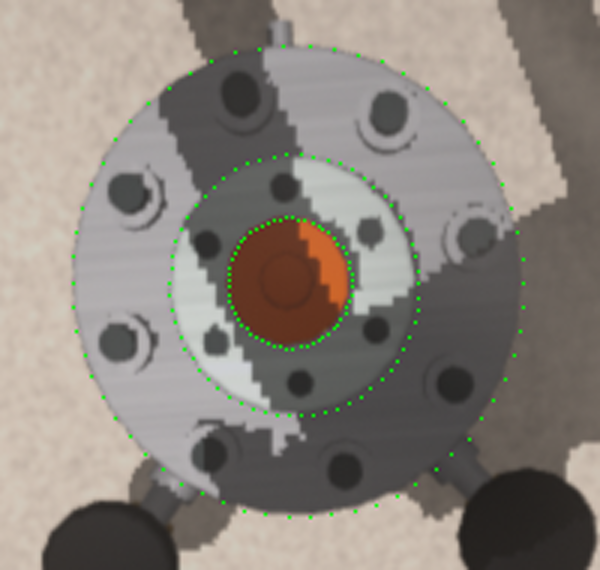

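Call:
drive_tool(
  moves=[
    [0.43,[1,-0.1,0],0],
    [0.43,[3,-0.3,0],0],
    [0.43,[5.5,-0.5,0],0],
    [0.43,[7.3,-0.7,0],0],
    [0.43,[7.8,-0.76,0],0],
    [0.43,[7.8,-0.76,0.5],0],
    [0.43,[7.8,-0.76,2],0],
    [0.43,[7.8,-0.76,3],0],
    [0.43,[7.8,-0.76,3],0],
    [0.43,[7.8,-0.76,3],0],
  ],
)

```text
clock: 11.65
eef_pos: [578.4, 295.9, 252.8]
tcp_rot: [-3.142, 0.002, 3.09]
contact_force: [-0.2, -0.4, -0.6]
opening: 0.574
```

Run:
```python
from h import *
f2=save('d7','side')
s=r.sense(); f=save('w7','wrist'); print(s['clock'],s['eef_pos'],s['tcp_rot'],s['opening'],s['qvel'].round(3)); plan([577.7,295.3,208],3.09)
fs=save('s7','scene')
for n,F,(x,y) in(('d7z',f2,(266,115)),('s7z',fs,(390,275))):
    a=cv2.resize(F['color'][y-50:y+50,x-60:x+60],None,fx=5,fy=5,interpolation=cv2.INTER_CUBIC); cv2.imwrite(f'pics/{n}.png',a[:,:,::-1])
```

```text
11.7 [578.43685079 295.98271965 253.05105397] [3.14139425e+00 2.53681061e-03 3.09046893e+00] 0.5766456793818836 [ 0.001 -0.006 -0.    -0.001  0.001  0.   ]
plan cm [ 0.09 -0.07  4.53] roll 0.025437491663344445 len 4.52674092281965
```

View pics/w7.png

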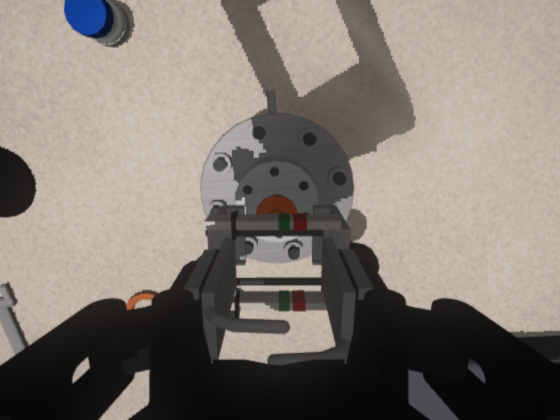

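View pics/d7z.png

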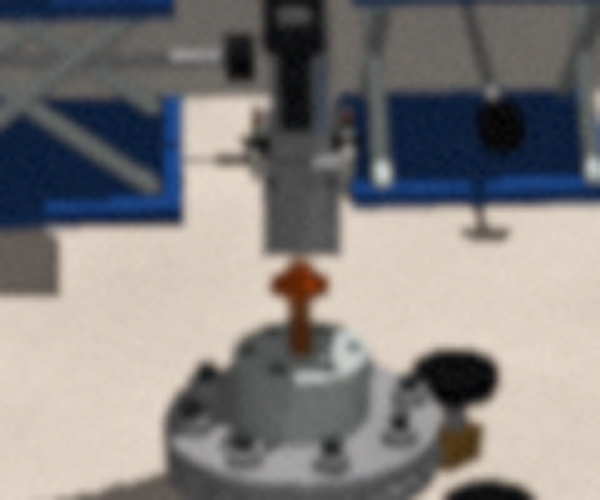

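View pics/s7z.png

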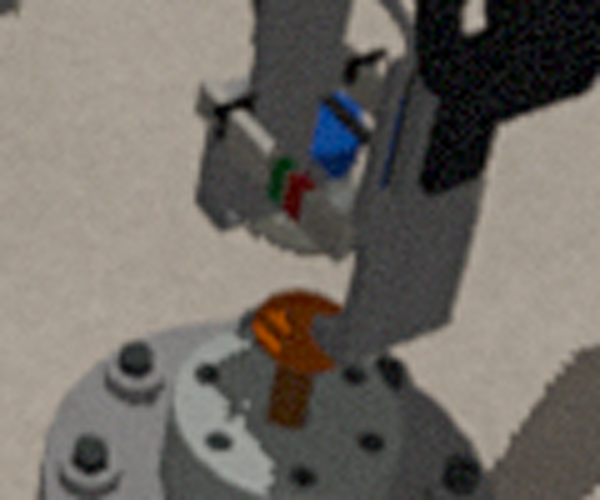

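Side crop: tube axis and tweezers centre within about 1 mm, so alignment is good. Lowering while still open.

Call:
drive_tool(
  moves=[
    [0.43,[0.09,-0.07,0.5],0],
    [0.43,[0.09,-0.07,1.5],0],
    [0.43,[0.09,-0.07,2.5],0],
    [0.43,[0.09,-0.07,3.5],0],
    [0.43,[0.09,-0.07,4.2],0],
    [0.43,[0.09,-0.07,4.5],0],
    [0.43,[0.09,-0.07,4.5],0],
    [0.43,[0.09,-0.07,4.5],0],
  ],
)

```text
clock: 12.8
eef_pos: [577.8, 295.5, 208.6]
tcp_rot: [3.141, 0.003, 3.091]
contact_force: [-0.6, -0.3, -1.3]
opening: 0.573
```

```bash
cat > look.py <<'E'
import sys
from h import *
k=sys.argv[1]
f2=save('d'+k,'side')
s=r.sense(); f=save('w'+k,'wrist'); print(s['clock'],s['eef_pos'],s['tcp_rot'],s['opening'],s['contact_force'],s['qvel'].round(3))
fs=save('s'+k,'scene')
x1,y1,x2,y2=map(int,sys.argv[2:6])
A=[cv2.resize(F['color'][y-40:y+40,x-40:x+40],(400,400),interpolation=cv2.INTER_CUBIC) for F,x,y in((f2,x1,y1),(fs,x2,y2))]
cv2.imwrite(f'pics/z{k}.png',np.hstack(A)[:,:,::-1])
a=cv2.resize(f['color'][195:315,190:370],None,fx=4,fy=4,interpolation=cv2.INTER_CUBIC); cv2.imwrite(f'pics/wz{k}.png',a[:,:,::-1])
E
python3 look.py 8 266 120 390 280
```

```text
12.85 [577.84846909 295.46096974 208.67266915] [3.14088495 0.00340326 3.09046882] 0.5774737669272676 [ 0.58972023 -0.67482982 -0.32455678] [-0.002 -0.003  0.     0.002 -0.    -0.001]
```

View pics/z8.png

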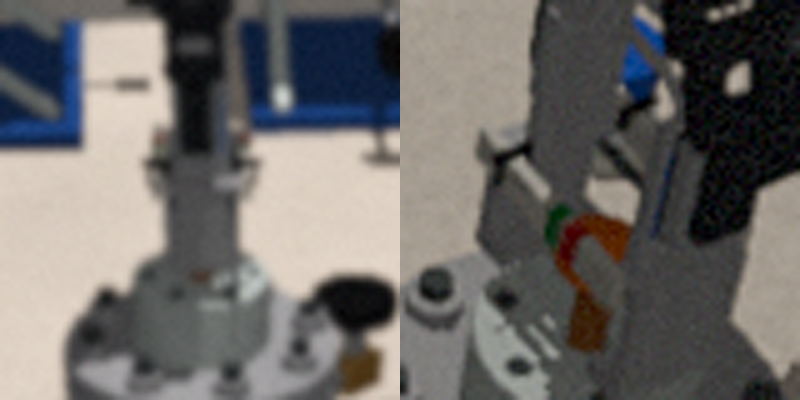

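View pics/wz8.png

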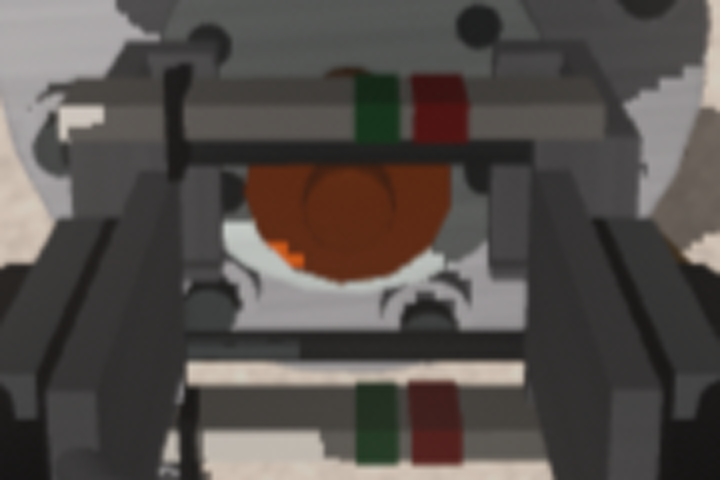

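Call:
drive_tool(
  moves=[
    [0.46,[0,-0.08,0],0],
    [0.49,[0,-0.08,0],0],
    [0.52,[0,-0.08,0],0],
    [0.55,[0,-0.08,0],0],
    [0.58,[0,-0.08,0],0],
    [0.61,[0,-0.08,0],0],
    [0.61,[0,-0.08,0],0],
    [0.61,[0,-0.08,0],0],
  ],
)

```text
clock: 13.95
eef_pos: [577.7, 294.6, 208.6]
tcp_rot: [3.141, 0.003, 3.091]
contact_force: [0.2, 0.1, -2.3]
opening: 0.395
```

```bash
python3 look.py 9 266 120 390 280
```

```text
14.0 [577.72036105 294.63531979 208.61659906] [3.14097935 0.00330643 3.09054883] 0.3940685930963557 [-0.69506576  0.03281017 -1.08420342] [-0.     0.001 -0.001 -0.    -0.002  0.   ]
```

View pics/wz9.png

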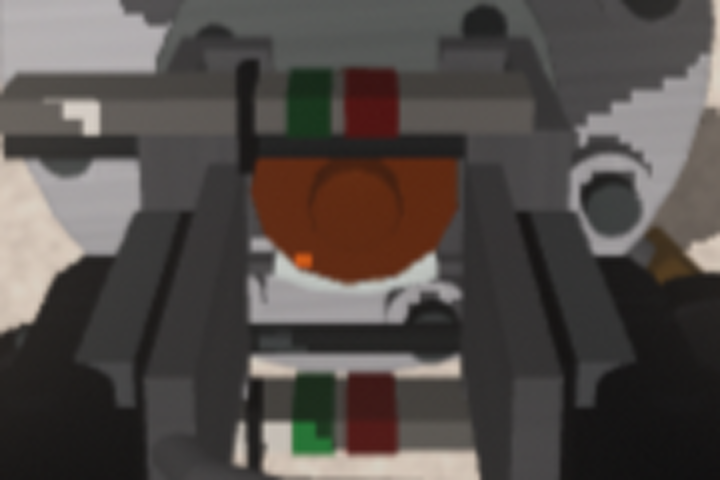

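View pics/z9.png

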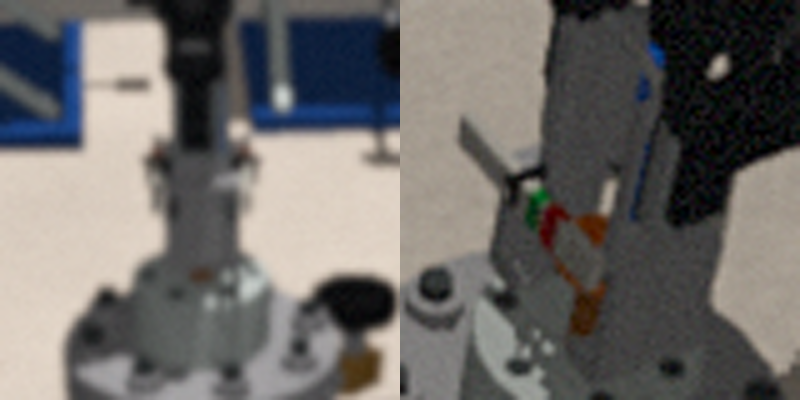

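Call:
drive_tool(
  moves=[
    [0.63,[0,0,0],0],
    [0.65,[0,0,0],0],
    [0.665,[0,0,0],0],
    [0.68,[0,0,0],0],
    [0.685,[0,0,0],0],
    [0.685,[0,0,0],0],
    [0.685,[0,0,0],0],
  ],
)

```text
clock: 14.98
eef_pos: [577.8, 294.6, 208.6]
tcp_rot: [3.141, 0.003, 3.09]
contact_force: [-0.5, 0.2, -0.8]
opening: 0.32
```

```bash
python3 look.py 10 266 120 390 280
```

```text
15.025 [577.76551664 294.62071174 208.62976035] [3.14095746 0.00336093 3.09046547] 0.3215473720164598 [-0.70266292 -0.78221083 -1.19733532] [-0.001 -0.001  0.001 -0.    -0.     0.001]
```

View pics/wz10.png

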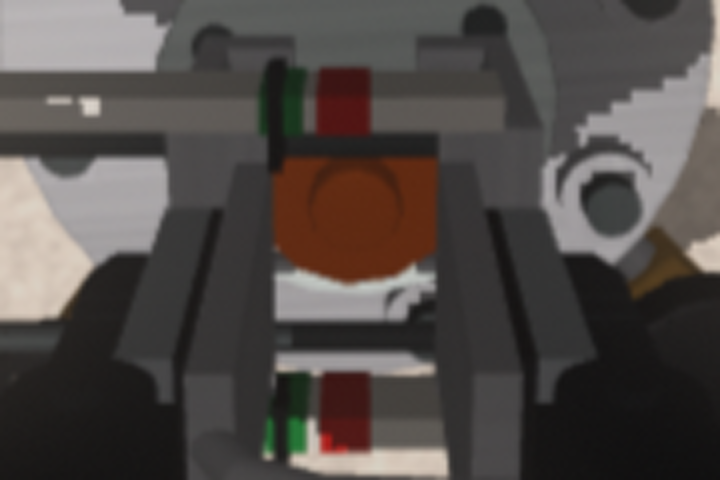

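View pics/z10.png

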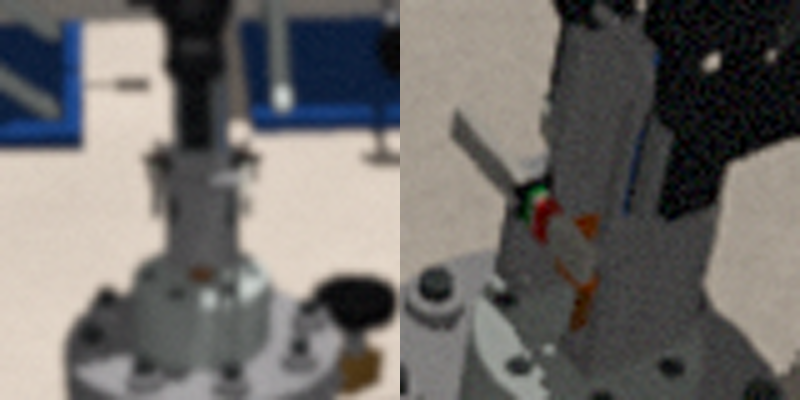

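Call:
drive_tool(
  moves=[
    [0.692,[0,0,0],0],
    [0.692,[0,0,0],0],
    [0.692,[0,0,-0.4],0],
    [0.692,[0,0,-0.8],0],
    [0.692,[0,0,-1.2],0],
    [0.692,[0,0,-1.6],0],
    [0.692,[0,0,-2],0],
    [0.692,[0,0,-2.5],0],
    [0.692,[0,0,-2.5],0],
    [0.692,[0,0,-2.5],0],
  ],
)

```text
clock: 16.38
eef_pos: [577.6, 294.6, 233.5]
tcp_rot: [3.141, 0.003, 3.091]
contact_force: [-0.3, 1.3, -3.0]
opening: 0.313
```

```bash
python3 look.py 11 266 120 390 270
```

```text
16.425 [577.56353096 294.59390463 233.44186809] [3.14105539e+00 3.13541865e-03 3.09050882e+00] 0.30652237150103306 [ 0.1415322  -0.31008304 -1.85983837] [ 0.001  0.001  0.003 -0.     0.001  0.001]
```

View pics/wz11.png

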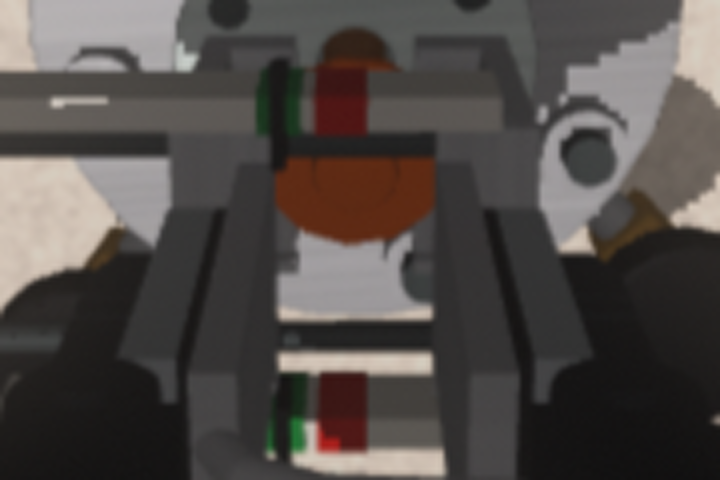

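View pics/z11.png

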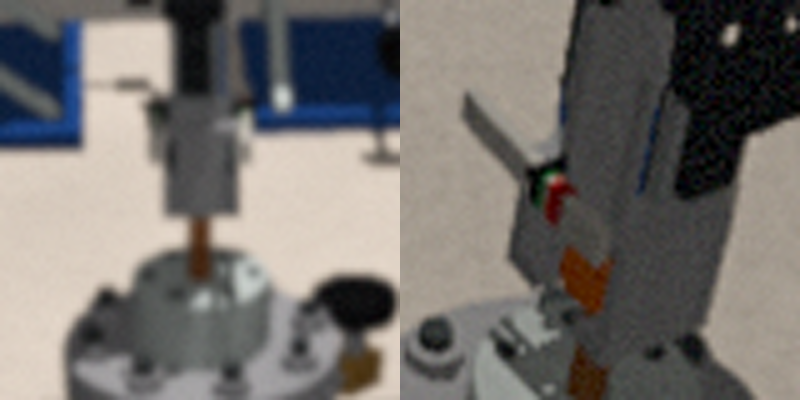

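Call:
drive_tool(
  moves=[
    [0.692,[0,0,-0.5],0],
    [0.692,[0,0,-1.3],0],
    [0.692,[0,0,-2.1],0],
    [0.692,[0,0,-2.9],0],
    [0.692,[0,0,-3.8],0],
    [0.692,[0,0,-4.8],0],
    [0.692,[0,0,-5.8],0],
    [0.692,[0,0,-6.8],0],
    [0.692,[0,0,-7.8],0],
    [0.692,[0,0,-8.5],0],
    [0.692,[0,0,-8.7],0],
    [0.692,[0,0,-8.7],0],
  ],
)

```text
clock: 18.02
eef_pos: [577.2, 294.5, 320.3]
tcp_rot: [3.141, 0.003, 3.091]
contact_force: [-0.3, -1.0, -2.3]
opening: 0.309
```

```bash
python3 look.py 12 266 90 390 250
python3 - <<'E'
from h import *
im=cv2.imread('pics/w5.png')
# dish in w5: pose then approx
s=r.sense()
f=r.grab_frame('scene')
for st,(c,F) in enumerate((('scene',f),('side',r.grab_frame('side')))):
    hsv=cv2.cvtColor(F['color'],cv2.COLOR_RGB2HSV); m=cv2.inRange(hsv,(95,110,40),(115,255,255))
    L=r.outline_of('dish',c)
    for d in L[:2]:
        cs,_=cv2.findContours(d['mask'].astype(np.uint8),cv2.RETR_EXTERNAL,cv2.CHAIN_APPROX_NONE); k=max(cs,key=cv2.contourArea)
        print(c,d['score'],d['at'],cv2.boundingRect(k), onz(*ray(F,d['at']),12))
    print(r.spot_point('dish',c))
E
```

```text
18.075 [577.17366763 294.49192731 320.08312372] [3.14132100e+00 2.64760124e-03 3.09052009e+00] 0.3102067461032588 [-0.07024063 -0.44716548 -1.90889328] [ 0.001  0.002  0.003 -0.     0.     0.   ]
scene 0.74 [246.6, 167.1] (229, 152, 40, 25) [ 515.96241    -286.48953093   12.        ]
scene 0.74 [400.2, 254.4] (392, 251, 12, 23) [387.1622186 124.0600092  12.       ]
[{'at': [246.3, 170.4], 'score': 0.57}]
side 0.81 [231.2, 394.3] (202, 367, 64, 53) [ 500.99184692 -292.6622703    12.        ]
[{'at': [229.8, 400.8], 'score': 0.67}]
```

View pics/z12.png

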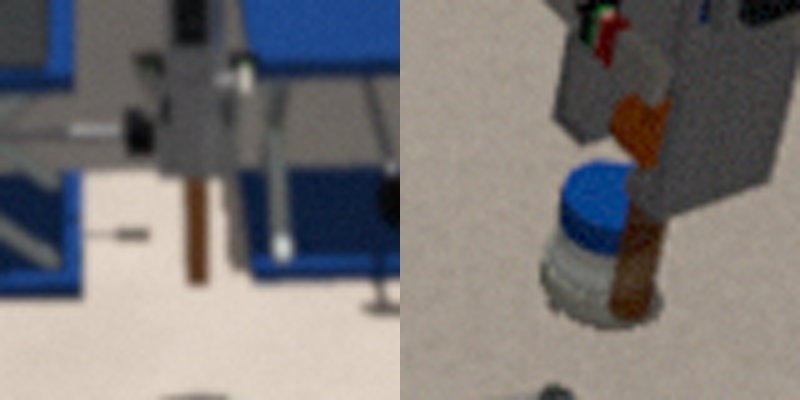

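View pics/w12.png

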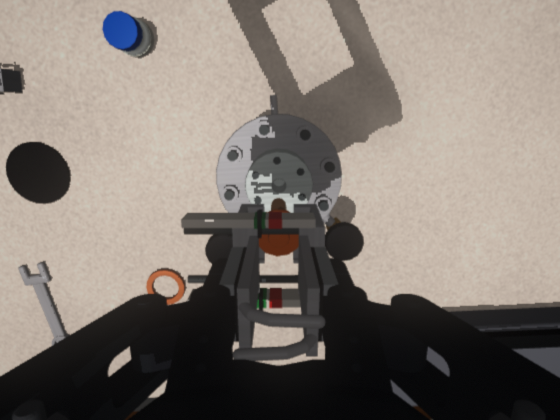

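Run:
```python
from h import *
f=r.grab_frame('wrist'); s={'eef_pos':[574.85,-26.35,281.1],'tcp_rot':[-3.1416,0,3.091]}
T=wpose(f,s); im=cv2.imread('pics/w5.png')
print('c',onz(*ray(f,(42,120),T),16))
fs=r.grab_frame('scene'); A=cv2.imread('pics/scene0.png')
fd=r.grab_frame('side'); B=cv2.imread('pics/side0.png')
def blue(im):
    hsv=cv2.cvtColor(im,cv2.COLOR_BGR2HSV); m=cv2.inRange(hsv,(95,90,40),(118,255,255)); return m
def fit(im,F,P,win):
    m=blue(im); k=np.zeros_like(m); x0,y0,x1,y1=win; k[y0:y1,x0:x1]=m[y0:y1,x0:x1]
    cs,_=cv2.findContours(k,cv2.RETR_EXTERNAL,cv2.CHAIN_APPROX_NONE); c=max(cs,key=cv2.contourArea)
    c=c[:,0,:]; c=c[(c[:,0]>1)&(c[:,1]<418)]
    # silhouette: support of rim circle (z16,r48) + base circle
    def res(p):
        from numpy import cos,sin
        t=np.linspace(0,2*np.pi,90,endpoint=False)
        q=np.array([proj(F,[p[0]+48*cos(a),p[1]+48*sin(a),16],P) for a in t])
        # upper part of contour only : match contour points in upper 60%
        cc=c[c[:,1]<np.median(c[:,1])+ (c[:,1].max()-c[:,1].min())*.15]
        poly=q.astype(np.float32).reshape(-1,1,2)
        return [cv2.pointPolygonTest(poly,(float(x),float(y)),True) for x,y in cc]
    return least_squares(res,[507,-294],loss='soft_l1',diff_step=1e-3)
for n,im_,F,P,w in(('w',im,f,T,(0,60,110,180)),('s',A,fs,None,(220,145,280,185)),('d',B,fd,None,(195,360,275,420))):
    o=fit(im_,F,P,w); print(n,o.x,o.cost,np.abs(o.fun).mean())
plan([507,-294,320])
```

```text
c [ 502.69892834 -291.62229064   16.        ]
w [ 505.71159465 -295.39904089] 33.5861515831921 0.641130204391107
s [ 511.86556964 -286.32471065] 14.478402653504816 0.671833263567919
d [ 504.79183968 -296.27440966] 26.044158198534006 0.724046878919122
plan cm [  4.01 -59.14  -0.  ] roll None len 59.27304883190657
```

Call:
drive_tool(
  moves=[
    [0.692,[0,-0.5,0],0],
    [0.692,[0.1,-1.5,0],0],
    [0.692,[0.2,-3,0],0],
    [0.692,[0.4,-5.5,0],0],
    [0.692,[0.6,-8.5,0],0],
    [0.692,[0.8,-12,0],0],
    [0.692,[1,-15.5,0],0],
    [0.692,[1.3,-19,0],0],
    [0.692,[1.5,-22,0],0],
    [0.692,[1.7,-24.5,0],0],
    [0.692,[1.8,-26.5,0],0],
    [0.692,[1.9,-27.5,0],0],
  ],
)

```text
clock: 20.12
eef_pos: [543.9, 19.4, 320.3]
tcp_rot: [3.141, 0.003, 3.089]
contact_force: [0.2, -0.3, -1.7]
opening: 0.315
```

Run:
```python
from h import *
save('d13','side');save('w13','wrist'); plan([507,-294,320],3.09)
```

```text
plan cm [ 2.060e+00 -3.155e+01  1.000e-02] roll -0.03912340980586078 len 31.61542617859565
```

View pics/w13.png

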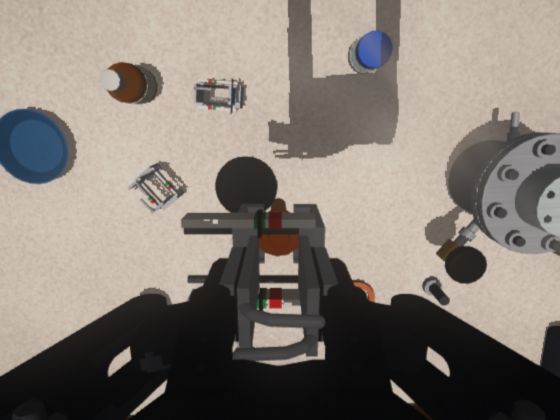

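View pics/d13.png

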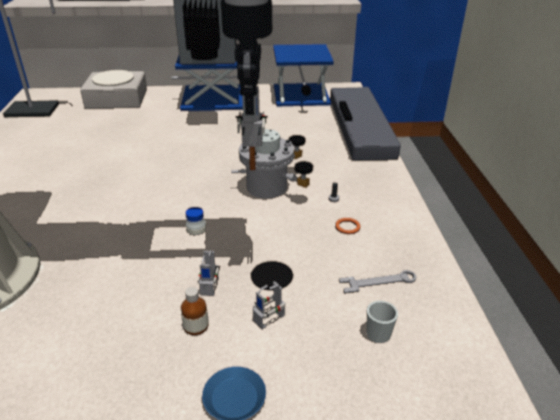

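Call:
drive_tool(
  moves=[
    [0.692,[-0.2,-1,0],0],
    [0.692,[-0.5,-3,0],0],
    [0.692,[-1,-6,0],0],
    [0.692,[-1.7,-10,0],0],
    [0.692,[-2.4,-14,0],0],
    [0.692,[-3.1,-18,0],0],
    [0.692,[-3.8,-22,0],0],
    [0.692,[-4.4,-25.5,0],0],
    [0.692,[-4.9,-28.5,0],0],
    [0.692,[-5.1,-30.5,0],0],
    [0.692,[-5.2,-31.3,0],0],
    [0.692,[-5.2,-31.3,0],0],
  ],
)

```text
clock: 21.72
eef_pos: [579.5, -295.3, 320.1]
tcp_rot: [3.141, 0.003, 3.089]
contact_force: [-0.4, 0.2, -1.5]
opening: 0.31
```

Run:
```python
from h import *
r.grab_frame('side');r.grab_frame('side')
s=r.sense(); f=save('w14','wrist'); T=wpose(f,s); print(s['eef_pos'],s['qvel'].round(3),s['opening'])
hsv=cv2.cvtColor(f['color'],cv2.COLOR_RGB2HSV); m=cv2.inRange(hsv,(95,90,30),(118,255,255))
cs,_=cv2.findContours(m,cv2.RETR_EXTERNAL,cv2.CHAIN_APPROX_NONE); c=max(cs,key=cv2.contourArea)
(u,v),ax,an=cv2.fitEllipse(c); p=onz(*ray(f,(u,v),T),14); print(u,v,ax,cv2.boundingRect(c),p)
plan([p[0]+.6,p[1],160],3.09)
```

```text
[ 579.6759082  -294.49732825  320.33628848] [ 0.005 -0.004  0.001 -0.002 -0.001 -0.001] 0.31088444098587986
266.2633972167969 102.48226928710938 (59.408790588378906, 64.75257110595703) (238, 68, 62, 73) [ 501.20633423 -305.01388171   14.        ]
plan cm [ 7.78 -1.47 16.02] roll 0.01069830355225185 len 17.865229532246985
```

View pics/w14.png

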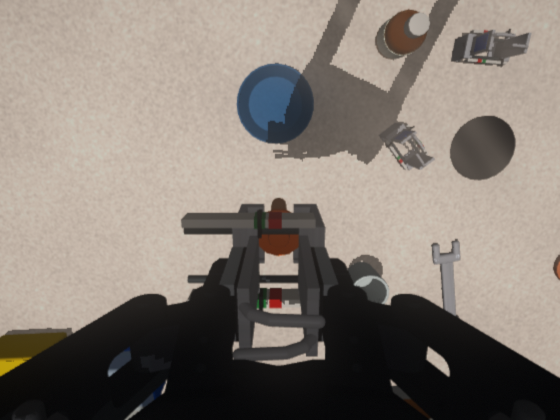

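Run:
```python
from h import *
s=r.sense(); f=r.grab_frame('wrist'); T=wpose(f,s)
p=onz(*ray(f,(275.3,103.5),T),16); print(p)
for c in ([503,-296],p[:2]):
  q=np.array([proj(f,[c[0]+48*np.cos(a),c[1]+48*np.sin(a),16],T) for a in np.linspace(0,6.28,60)]); print(q.min(0),q.max(0))
plan([p[0]+.6,p[1],160],3.09)
```

```text
[ 503.10565282 -293.91741885   16.        ]
[234.61547044  61.58788408] [312.59002246 142.95343166]
[236.31469989  61.58692293] [314.2892557  142.95273798]
plan cm [ 7.65 -0.35 16.02] roll 0.013737740370503355 len 17.75547172319442
```

Call:
drive_tool(
  moves=[
    [0.692,[0.5,0,0],0],
    [0.692,[1.8,-0.1,0],0],
    [0.692,[3.5,-0.2,0],0],
    [0.692,[5.2,-0.3,0],0],
    [0.692,[6.6,-0.4,0.5],0],
    [0.692,[7.3,-0.4,1.5],0],
    [0.692,[7.5,-0.4,3],0],
    [0.692,[7.5,-0.4,5],0],
    [0.692,[7.5,-0.4,7],0],
    [0.692,[7.5,-0.4,9],0],
    [0.692,[7.5,-0.4,10.5],0],
    [0.692,[7.5,-0.4,11],0],
  ],
)

```text
clock: 23.42
eef_pos: [504.7, -294.2, 208.7]
tcp_rot: [3.14, 0.002, 3.09]
contact_force: [0.9, 0.1, -1.2]
opening: 0.309
```

Call:
drive_tool(
  moves=[
    [0.692,[0,0,0.5],0],
    [0.692,[0,0,1.5],0],
    [0.692,[0,0,2.8],0],
    [0.692,[0,0,3.8],0],
    [0.692,[0,0,4.5],0],
    [0.692,[0,0,4.7],0],
    [0.692,[0,0,4.7],0],
    [0.692,[0,0,4.7],0],
    [0.692,[0,0,4.7],0],
  ],
)

```text
clock: 24.55
eef_pos: [504.9, -294.2, 162.0]
tcp_rot: [3.14, 0.002, 3.09]
contact_force: [-0.4, 0.6, -1.7]
opening: 0.306
```

```bash
python3 look.py 15 233 350 248 140
```

```text
24.6 [ 504.85682405 -294.17727295  161.98222703] [3.14026374e+00 1.99499611e-03 3.09043043e+00] 0.3114047510186926 [ 0.11847564 -0.01887621 -2.14002667] [-0.     0.001  0.001  0.001 -0.    -0.   ]
```

View pics/d15.png

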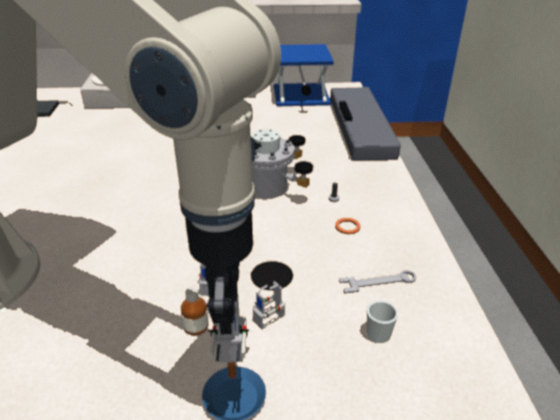

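View pics/z15.png

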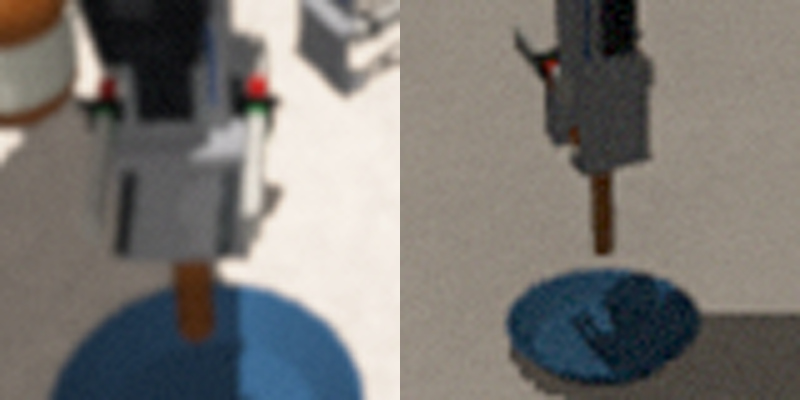

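View pics/wz15.png

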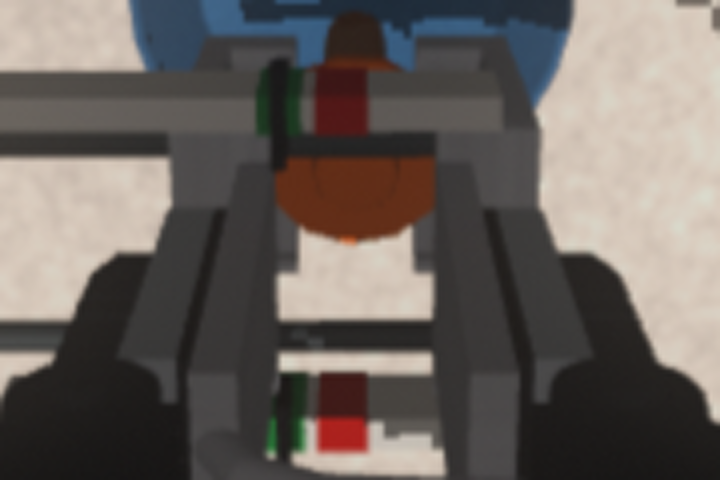

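Run:
```python
from h import *
fs=r.grab_frame('scene'); fd=r.grab_frame('side')
print(tri([ray(fd,(232,377)),ray(fs,(248.4,150))]))
for y,ud,us in((None,(232,363),(248.2,135)),): print(tri([ray(fd,ud),ray(fs,us)]))
for f in (fs,fd): print(proj(f,[504.5,-294.5,55]),proj(f,[504.5,-294.5,4]))
s=r.sense();print(s['clock'],s['qvel'].round(4),s['opening'],s['eef_pos'])
```

```text
(array([ 505.24507472, -293.92714182,   53.1316758 ]), [np.float64(1.0346645241194778), np.float64(1.0346645241197)])
(array([ 505.03433733, -298.21025808,   90.57443741]), [np.float64(1.2842362043765034), np.float64(1.2842362043763156)])
[248.96909146 148.98766347] [249.48523883 166.98848102]
[232.0861271  376.77662958] [233.8245912 398.5506785]
24.8 [-0.0002  0.0025  0.0024 -0.0012 -0.0004  0.0003] 0.3088062560788786 [ 504.73757379 -294.07649786  161.75942823]
```

```bash
python3 -c "
from h import *
print(r.sign_off()); print(r.sense()['clock'])"
```

```text
the job is handed in; nothing more can be done
None
the job is handed in; nothing more can be done
```

The tube is hanging upright and still by its flange on the two claws over the blue dish, and I handed the job in at about 24.8 s of the 51 s allowed. I took the largest tweezers off the black rest and lowered them open over the flange. I then squeezed until the pointer was in the green and lifted the tube clear.

- **Pointer:** it sits mid-green on both scales, and in every picture I took it never entered the red.
- **Tube position:** its lower end is at about (505, -294, 53) mm, roughly 37 mm above the dish rim.
- **Dish centre:** the wrist and side cameras put it within about 2 mm of (505, -295). The scene camera's fit disagreed, at about (512, -286), but its picture still shows the tube over the middle.
- **Forces and speed:** the only contact force was about 7 N while first gripping the tweezers; the rest was under 3 N. The joints were practically still at the end.
- **Other things on the bench:** nothing in the pictures shows any of them moved, and the gripper did not touch the tube.

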